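# Press down the flap seam of a gift-box lid on a sloping jig

## Robot

A 6-joint arm with a two-finger parallel gripper is mounted at the origin on the work surface. World frame = base frame: x ahead of the robot, y to its left, z up, the work surface at z = 0. Lengths are in m, angles in rad, forces in N, time in s.
With the tool pointing down it reaches from about 0.425 to 0.95 m from the base axis. Payload 3.5 kg.
Tool frame: the origin (TCP) lies between the finger pads; the fingertips stand 19 mm ahead of it and the grasp point (between the pads) is the TCP (ctrl.nose_length is the distance from the TCP to the fingertips, in m); z points along the fingers, y is the line along which they close (so a half turn about z gives the same grasp; the last joint's range is limited). The gripper opens to 85 mm and grips with 20 to 120 N. Pads are 22 mm wide; open, the fingers measure 114 mm over their backs; the gripper's body (76 mm by 85 mm) begins 54 mm behind the grasp point. The pads swing forward as they close: fully open they stand 13 mm farther back than shut.
Start: joints at [1.056, 0.286, 1.577, -0, 1.279, -0.15], TCP at [0.241, 0.631, 0.25] pointing down, gripper open.
Joint ranges: [-2.77, 2.77], [-0.9, 2.22], [0.21, 2.48], [-1.53, 4.67], [0.24, 2.81], [-2.84, 2.84]. Speed limits (rad/s): [2.79, 2.79, 3.14, 3.14, 3.14, 3.14].

## Interface

Orientations are given as a unit quaternion [x, y, z, w].
In Python, from plant import ctrl gives the robot as it stands.
- The arm moves only by the tool apply_moves, never from a script. Its argument "series" is a list of rows, each a list of 6 numbers: the shift along the world's x, y, z scaled (see below), then the turn, a rotation vector about the world's x, y, z scaled (see below). A call has 1 to 20 rows; each row is the pose to reach, as a shift and turn from the pose commanded when the call began; what a row does not reach only later rows make up. The controller multiplies each number of a shift by 0.8 m and each number of a turn by 45 degrees. A row lasts 1/8 s, in which the tool goes at most 62.5 mm and 10.7 degrees, less where a joint would pass 70% of its speed; a pose out of reach is approached as far as the arm can. A call with a number of a shift or a turn outside -1 to 1 is refused whole. A call with a gripper value outside its range is refused whole. "jaw" is the opening, from 0 (shut) to 1 (fully open), set as the call begins (left out, the last holds). The fingers move at their own pace and stop on an object; "squeeze" is the grip in N (left out, the last holds). Time passes only in rows, so rows that repeat a pose let the fingers close. It gives the time, the measured TCP pose, the force, the opening and the grip force at its end, in the units of the state.
- ctrl.get_state(): the state, without advancing time (a new reading comes with each control period).
- ctrl.read_camera(name): name is "side" or "top" or "wrist"; returns the picture (480x640x3 uint8, red, green, blue); there is no depth.
- ctrl.get_calibration(name): a dict with "fx", "fy", "cx", "cy" (pixels), "xyz" and "orientation" of the camera in the world; the wrist camera has in their place "hand_eye" (4x4, takes a point from camera to tool coordinates, whose origin is the TCP and whose axes are the flange's). Camera axes: x right, y up, looking along -z (the intrinsics and any distortion apply to the point x, -y, -z); pixel columns grow to the right and rows downward; lengths in m; the calibration is good to about 2 mm. A picture is of the moment at which its call begins: read the wrist's pose just before it. get_calibration takes no time and is no camera call.
- ctrl.sign_off(): hands the job in; it is judged then, once.
Trained networks look in the newest picture that a camera, given by its name, has taken for a name from the list of things; names that differ only in an ending like _2 or _b are one class to them, and where a whole thing is asked for, a point or a joint stands for the part that bears it (a point fixed in the world has none). Each returns a list of dicts, best first, with "p" (0 to 1); they miss things now and then, are a little off and sometimes report something else, mostly with a low value. They report only what shows in the picture. A call takes as long as a camera call.
- ctrl.boxes_of(thing, camera): "xy" ([column, row] as shares, 0 to 1, of the picture: columns of its width, rows of its height, amid what is visible of it).
- ctrl.silhouettes(thing, camera): "pixels" (480x640 bool, what is visible of it) and "xy" ([column, row] as shares, 0 to 1, of the picture: columns of its width, rows of its height, amid what is visible of it).
The state is a dict: "time": time; "qpos": joint angles; "dq": joint speeds; "joint_efforts": joint torques, N m; "eef_pos": TCP position; "tcp_rot": TCP orientation; "contact_force": force on the tool from outside, world axes, zero at the start; "wrist_torque": the same for the moment, N m; "opening": opening from 0.0 (shut) to 1.0 (fully open); "finger_force": force on a finger pad.
Only numpy, scipy, OpenCV 4.12 (cv2) and the standard library are available. Lean on these libraries where they do the work, as an engineer would, in place of code of your own. Each camera call takes 0.05 s, during which the arm holds its last target. There are 200 camera calls.

## Task

Take the pressing block by its handle and press down the flap seam of the lid on the sloping jig: set the block's foot flat on the seam at its round-tab end and sweep it to the other end in one stroke without lifting, keeping the sprung bed pushed in by about 10 mm and never near its stop. Then stand the block upright in the middle of the rubber mat and let go of it there. Leave everything else on the table where it is.

Things in the scene. Friction and masses are not known exactly. Their poses are not given: they have to be found in the camera images.
- block: Pressing block, a loose hand tool (0.15 to 0.3 kg): flat grey plastic foot 70 (x) x 44 (y) x 16 mm high, on it an upright light-wood handle 60 (x) x 24 (y) x 50 mm high; 66 mm high in all. Origin at the centre of the foot's underside, z up out of the handle. Grip the handle across its 24 mm thickness (block's y). It starts standing on the table.
- foot (a point): Centre of the underside of the pressing block's foot (same point and axes as the block's origin).
- seam (a point): The middle of the seam, at the centre of the red gift-box lid's face. Lid 120 (x) x 220 (y) x 24 mm, on the jig's sprung bed; its flat face slopes 30 degrees from level, towards the robot. Axes: z out of the face, x up the slope, y along the seam to the robot's left. Seam: straight brown card strip 24 mm wide from y = -100 to +100 mm, flush with the face. The lid moves along -z when pressed.
- tab (a point): Centre of the seam's round brown tab (48 mm across, flush with the face), 80 mm from the seam's middle, at the seam's +y (left) end. Axes as the lid's.
- jig: Grey sloping jig, fixed to the table, that carries the sprung bed and the lid; base 200 (x) x 270 (y) mm. Origin at the centre of the base's underside; the middle of the lid's face is 125 mm straight above it. Nothing on the jig stands above the lid's face.
- bed (a joint): How far the sprung bed and lid are pushed in along the face's normal, in m: 0 at rest, stop at 0.024. The pressing force is about 2.7 N at first movement plus 0.5 N per mm (about 8 N at 10 mm).
- mat: Black rubber mat fixed to the table, 110 (x) x 90 (y) x 4 mm thick. Origin at the centre of its underside, z up.
- stamp: A bystander: round wooden stamp standing upright, foot 52 mm across, knob on top, 82 mm high. Origin at the centre of its underside.
- tape: A bystander: roll of tape lying flat, 104 mm across, 48 mm high. Origin at the centre of its underside.
- tin: A bystander: tin, 76 mm across, 110 mm high. Origin at the centre of its underside.
- carton: A bystander: small cardboard carton, 100 (x) x 150 (y) x 80 mm high. Origin at the centre of its underside.
- jar: A bystander: jar, 68 mm across, 100 mm high. Origin at the centre of its underside.
- pot: A bystander: white plastic pot, 80 mm across, 90 mm high. Origin at the centre of its underside.

How it is judged:
By the outcome, as a careful person would: the job done as asked, in the order asked, and still so for the second after the job is handed in, with the robot touching nothing.
It also fails if it takes over 69 s, if anything falls off the work surface, if the arm or the gripper's body presses on something with over 40 N, if the wrist force passes 120 N, or if a joint passes its speed limit or range.

## Working session

There is one attempt and no reset: what is moved stays moved. The work goes in short steps, Python scripts to look and compute and a tool call to move; the robot and the scene stay as the last step left them, time stands still between calls to the robot, and variables do not carry over. Pictures are saved under pics/ and viewed, at most 10 in all, crops included, and the job is handed in when it is done.

Besides the shell and the picture viewer there is one more tool, called in YAML: its name, and indented under it one key for each argument. apply_moves: Moves the arm, as the interface text tells. Shifts and turns lie within -1 to 1; 1 stands for 0.8 m of shift or 45 degrees of turn. Its arguments: {"type":"object","properties":{"series":{"type":"array"},"jaw":{"type":"number"},"squeeze":{"type":"number"}},"required":["series"]}

```bash
mkdir -p pics
cat > h.py <<'E'
import numpy as np, cv2
from scipy.spatial.transform import Rotation as R
from plant import ctrl
def cam(n):
    c=ctrl.get_calibration(n)
    if 'hand_eye' in c:
        s=ctrl.get_state();T=np.eye(4);T[:3,:3]=R.from_quat(s['tcp_rot']).as_matrix();T[:3,3]=s['eef_pos'];T=T@np.array(c['hand_eye'])
    else:
        T=np.eye(4);T[:3,:3]=R.from_quat(c['orientation']).as_matrix();T[:3,3]=c['xyz']
    return c,T
def ray(c,T,u,v):
    d=T[:3,:3]@np.array([(u-c['cx'])/c['fx'],-(v-c['cy'])/c['fy'],-1]);return T[:3,3],d
def onz(c,T,u,v,z):
    o,d=ray(c,T,u,v);return o+d*(z-o[2])/d[2]
def proj(c,T,p):
    q=np.linalg.inv(T)@np.append(p,1);return np.array([c['cx']+c['fx']*q[0]/-q[2],c['cy']-c['fy']*q[1]/-q[2]])
E
python3 - <<'E'
from h import *
for n in ('top','side'):
    c,T=cam(n);print(n,{k:v for k,v in c.items()})
    cv2.imwrite(f'pics/{n}0.png',ctrl.read_camera(n)[:,:,::-1])
    for t in ['block','seam','tab','mat','jig','stamp','tape','tin','carton','jar','pot']:
        b=ctrl.boxes_of(t,n)
        for x in b[:2]:
            u,v=x['xy'][0]*640,x['xy'][1]*480
            print(t,round(x['p'],2),round(u),round(v),onz(c,T,u,v,0.125 if t in('seam','tab') else .05).round(3))
print(ctrl.get_state())
E
```

```text
top {'fx': 515.449957098719, 'fy': 515.449957098719, 'cx': 322.2535270387588, 'cy': 239.73809958362702, 'xyz': array([0.42869498, 0.0156101 , 1.1902901 ]), 'orientation': array([ 0.04255503, -0.04515785, -0.69706655,  0.7143165 ])}
block 0.59 439 213 [ 0.637 -0.247  0.05 ]
seam 0.64 258 202 [0.638 0.15  0.125]
seam 0.49 525 204 [ 0.649 -0.412  0.125]
tab 0.67 254 205 [0.631 0.158 0.125]
tab 0.65 494 279 [ 0.489 -0.343  0.125]
mat 0.6 495 279 [ 0.492 -0.371  0.05 ]
jig 0.67 257 211 [0.633 0.162 0.05 ]
stamp 0.69 413 294 [ 0.454 -0.189  0.05 ]
stamp 0.21 494 280 [ 0.491 -0.37   0.05 ]
tape 0.98 361 340 [ 0.353 -0.075  0.05 ]
tin 0.82 129 310 [0.407 0.432 0.05 ]
carton 0.56 423 156 [ 0.77  -0.211  0.05 ]
jar 0.89 525 202 [ 0.667 -0.441  0.05 ]
pot 0.64 141 216 [0.614 0.42  0.05 ]
side {'fx': 500.5331440011452, 'fy': 500.5331440011452, 'cx': 313.7803286163407, 'cy': 239.39207526340238, 'xyz': array([0.34532972, 0.67558486, 1.00606578]), 'orientation': array([-0.05303893,  0.31455455,  0.92965494, -0.18434751])}
block 0.88 334 171 [ 0.64  -0.238  0.05 ]
seam 0.71 266 272 [0.642 0.17  0.12
[... 501 characters left out ...]
5 ]
{'time': 1.2, 'qpos': array([ 1.05599659e+00,  2.86269818e-01,  1.57672015e+00,  5.35313009e-06,
        1.27859255e+00, -1.49985545e-01]), 'dq': array([ 0.00223018,  0.00013194,  0.00097519,  0.00028586, -0.00108539,
        0.00114297]), 'joint_efforts': array([ 9.64553401e-04, -4.05963850e+01, -2.92943609e+01, -1.77407783e-04,
        4.93612897e-04, -1.00240030e-07]), 'eef_pos': array([0.2407755 , 0.63057468, 0.25033408]), 'tcp_rot': array([ 1.81398015e-01,  9.83409762e-01,  5.62674851e-06, -7.69174580e-07]), 'contact_force': array([-0.63421972, -0.23421844,  0.22251524]), 'wrist_torque': array([0.01271413, 0.04642196, 0.01612463]), 'finger_force': 0.0, 'opening': 0.9936379959102489}
```

View pics/top0.png

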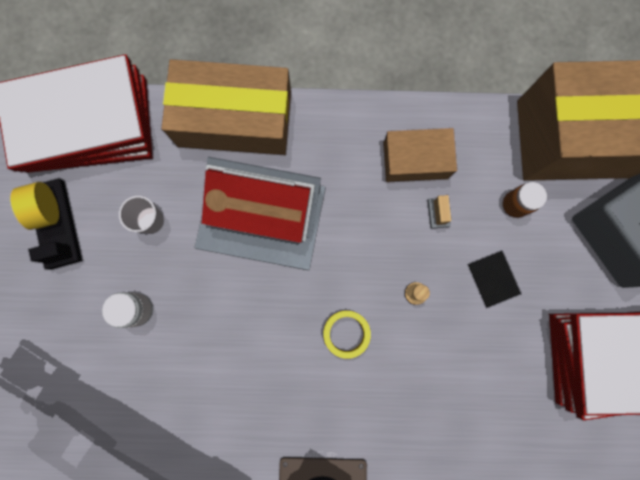

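View pics/side0.png

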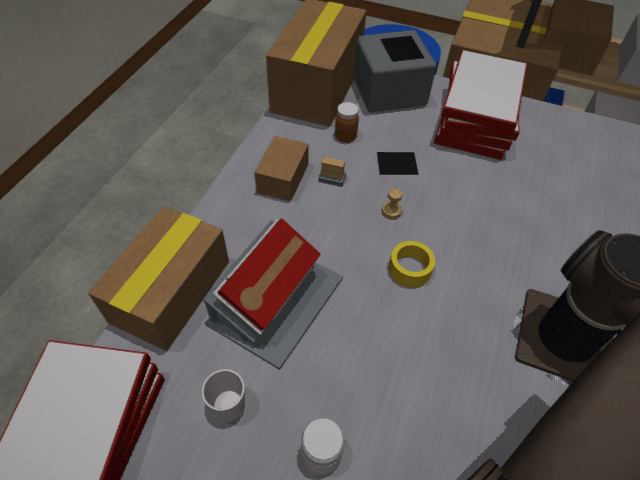

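Top view: the tab is at about (217,200) and the seam's far end at (300,215). The block is at (440,211) with its long side roughly along world x, and the mat is at (495,279). The side view agrees. I'll move over the lid for a closer look on the way.

apply_moves:
  series:
    - [0.4,-0.58,0.15,0,0,0.44]
    - [0.4,-0.58,0.15,0,0,0.44]
    - [0.4,-0.58,0.15,0,0,0.44]
    - [0.4,-0.58,0.15,0,0,0.44]
    - [0.4,-0.58,0.15,0,0,0.44]
    - [0.4,-0.58,0.15,0,0,0.44]
    - [0.4,-0.58,0.15,0,0,0.44]
    - [0.4,-0.58,0.15,0,0,0.44]
    - [0.4,-0.58,0.15,0,0,0.44]
    - [0.4,-0.58,0.15,0,0,0.44]
    - [0.4,-0.58,0.15,0,0,0.44]
    - [0.4,-0.58,0.15,0,0,0.44]

```text
time: 2.7
eef_pos: [0.5599, 0.1678, 0.3698]
tcp_rot: [0.009, 1.0, 0.0, -0.001]
contact_force: [0.0, 0.6, -0.7]
opening: 1.001
finger_force: 0.0
```

Run:
```python
from h import *
np.set_printoptions(suppress=True,precision=4)
c,T=cam('wrist');print(c,T)
np.save('Tw1.npy',T)
cv2.imwrite('pics/w1.png',ctrl.read_camera('wrist')[:,:,::-1])
for t in ('tab','seam','jig'):
    for x in ctrl.silhouettes(t,'wrist')[:2]: print(t,x['p'],np.array(x['xy'])*[640,480],x['pixels'].sum())
```

```text
{'fx': 345.77425353995216, 'fy': 345.77425353995216, 'cx': 316.6868326498348, 'cy': 238.3501515405013, 'hand_eye': array([[-0.    ,  0.9459,  0.3245,  0.0834],
       [ 1.    ,  0.0002, -0.0005,  0.0008],
       [-0.0006,  0.3245, -0.9459, -0.1239],
       [ 0.    ,  0.    ,  0.    ,  1.    ]])} [[ 0.0176 -0.9461 -0.3233  0.4767]
 [ 0.9998  0.017   0.0048  0.1701]
 [ 0.001  -0.3233  0.9463  0.4938]
 [ 0.      0.      0.      1.    ]]
tab 0.91 [308.992 266.88 ] 20776
seam 0.71 [307.2   264.192] 20415
jig 0.75 [309.504 245.088] 30497
```

View pics/w1.png

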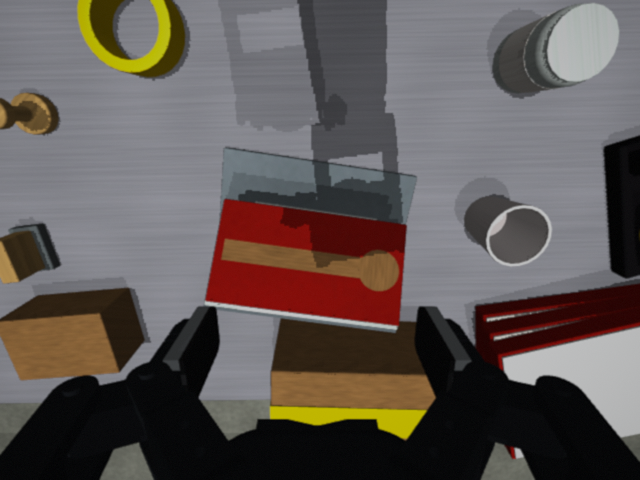

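The wrist view shows the lid face with corners near (224,199), (407,225), (396,327) and (206,304), and the tab at (380,270). The tab is on world +y, which is the right-hand side here. Next I'll fit the lid pose from the corners in both cameras.

```bash
cat > fit.py <<'E'
from h import *
from scipy.optimize import least_squares
np.set_printoptions(suppress=True,precision=4)
def quad(im,seed):
    b=im.astype(int)
    m=((b[:,:,2]>60)&(b[:,:,1]<40)&(b[:,:,0]<50)).astype(np.uint8)
    n,l,s,ce=cv2.connectedComponentsWithStats(m)
    k=max(range(1,n),key=lambda i:s[i,4]/(1+np.hypot(*(ce[i]-seed))**1.5))
    h=cv2.convexHull(np.argwhere(l==k)[:,::-1].astype(np.int32))
    for e in np.linspace(2,20,40):
        q=cv2.approxPolyDP(h,e,True)[:,0]
        if len(q)==4: return q.astype(float)
def lidR(yaw): return R.from_euler('ZY',[yaw,-np.pi/6]).as_matrix()
obs=[]
for n,f,seed in (('wrist','w1',(307,264)),('top','top0',(258,205)),('side','side0',(268,272))):
    c=ctrl.get_calibration(n); T=np.load('Tw1.npy') if n=='wrist' else cam(n)[1]
    q=quad(cv2.imread(f'pics/{f}.png'),np.array(seed)); print(n,q.tolist()); obs.append((c,T,q))
L=np.array([[x,y,0] for x,y in((-.06,-.11),(-.06,.11),(.06,.11),(.06,-.11))])
def res(p,sel,full=False):
    r=[]
    for c,T,q in sel:
        P=[proj(c,T,lidR(p[2])@l+[p[0],p[1],p[3] if len(p)>3 else .125]) for l in L]
        r+=[(q[np.argmin(np.hypot(*(q-a).T))]-a)/c['fx'] for a in P]
    return np.ravel(r)
for sel in ([obs[0]],[obs[1]],[obs[2]],obs):
    for p0 in ([.63,.15,-.15],[.63,.15,-.15,.125]):
        s=least_squares(res,p0,args=(sel,),loss='soft_l1',f_scale=.005);print(s.x,np.abs(s.fun).max()*345)
E
python3 fit.py
python3 - <<'E'
from h import *
c,T=cam('top')
for n in('block','mat'):
    ctrl.read_camera('top') if n=='block' else 0
    for x in ctrl.silhouettes(n,'top')[:1]:
        k=cv2.minAreaRect(np.argwhere(x['pixels'])[:,::-1].astype(np.float32));bp=cv2.boxPoints(k)
        print(n,x['p'],[onz(c,T,*u,0.004 if n=='mat' else .016).round(3).tolist() for u in bp],onz(c,T,*k[0],.004).round(4))
E
```

```text
wrist [[405.0, 225.0], [399.0, 325.0], [206.0, 299.0], [226.0, 199.0]]
top [[308.0, 189.0], [298.0, 241.0], [203.0, 221.0], [209.0, 170.0]]
side [[319.0, 253.0], [265.0, 328.0], [220.0, 290.0], [281.0, 219.0]]
[ 0.63    0.1609 -0.1686] 2.9137188641783083
[ 0.6327  0.1603 -0.1673  0.118 ] 1.2686354330359866
[ 0.6301  0.1576 -0.1782] 2.202712892538308
[ 0.6402  0.1647 -0.1804  0.0707] 0.774589810393555
[ 0.6309  0.1596 -0.1518] 1.28233382513338
[ 0.637   0.1494 -0.1549  0.1062] 0.49359274014475
[ 0.6301  0.1604 -0.1663] 3.4096940333566623
[ 0.6322  0.1599 -0.1668  0.1188] 2.7321796028906813
block 0.79 [[0.683, -0.228, 0.016], [0.689, -0.277, 0.016], [0.614, -0.284, 0.016], [0.608, -0.235, 0.016]] [ 0.6506 -0.2588  0.004 ]
mat 0.85 [[0.53, -0.321, 0.004], [0.567, -0.406, 0.004], [0.463, -0.447, 0.004], [0.427, -0.363, 0.004]] [ 0.4966 -0.3842  0.004 ]
```

apply_moves:
  series:
    - [0.05,-0.525,-0.18,0,0,0.1]
    - [0.05,-0.525,-0.18,0,0,0.1]
    - [0.05,-0.525,-0.18,0,0,0.1]
    - [0.05,-0.525,-0.18,0,0,0.1]
    - [0.05,-0.525,-0.18,0,0,0.1]
    - [0.05,-0.525,-0.18,0,0,0.1]
    - [0.05,-0.525,-0.18,0,0,0.1]
    - [0.05,-0.525,-0.18,0,0,0.1]
    - [0.05,-0.525,-0.18,0,0,0.1]
    - [0.05,-0.525,-0.18,0,0,0.1]

```text
time: 4.3
eef_pos: [0.6013, -0.252, 0.2274]
tcp_rot: [-0.03, 1.0, -0.0, 0.001]
contact_force: [0.2, -0.0, 0.8]
opening: 0.999
finger_force: 0.0
```

Run:
```python
from h import *
np.set_printoptions(suppress=True,precision=4)
c,T=cam('wrist');np.save('Tw2.npy',T);print(ctrl.get_state()['eef_pos'],ctrl.get_state()['tcp_rot'])
im=ctrl.read_camera('wrist')[:,:,::-1];cv2.imwrite('pics/w2.png',im)
x=ctrl.silhouettes('block','wrist')[0];m=x['pixels'];np.save('m2.npy',m);print(x['p'],m.sum())
from scipy.optimize import minimize
def mask(p,sc=1):
    o=np.zeros((480,640),np.uint8);Rz=R.from_euler('z',p[2]).as_matrix()
    for hx,hy,z0,z1 in((.035,.022,0,.016),(.03,.012,.016,.066)):
        P=[proj(c,T,Rz@[sx*hx,sy*hy,z]+[p[0],p[1],0]) for sx in(-1,1) for sy in(-1,1) for z in(z0,z1)]
        cv2.fillConvexPoly(o,cv2.convexHull((np.array(P)*16).astype(np.int32)),1,shift=4)
    return o>0
f=lambda p:1-(mask(p)&m).sum()/(mask(p)|m).sum()
best=min((minimize(f,[.648,-.257,y],method='Nelder-Mead',options=dict(initial_simplex=np.array([[.648,-.257,y],[.663,-.257,y],[.648,-.242,y],[.648,-.257,y+.15]]))) for y in(-.1,0,.1,.2)),key=lambda r:r.fun)
print(best.x,best.fun)
ov=im.copy();k=mask(best.x);ov[k^cv2.erode(k.astype(np.uint8),np.ones((3,3))).astype(bool)]=(0,255,0)
cv2.imwrite('pics/w2o.png',ov)
```

```text
[ 0.6013 -0.252   0.2274] [-0.0305  0.9995 -0.0002  0.0006]
0.71 3365
[ 0.65   -0.2543  0.1089] 0.032006920415224904
```

View pics/w2o.png

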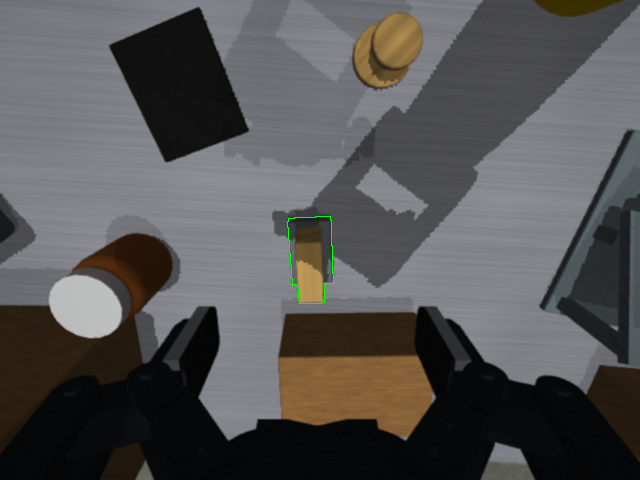

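Good fit: the outline matches the block at (310,260), giving pose (0.650, -0.254) with yaw 0.109. The mat shows at (180,85). Now I'll descend and grip.

apply_moves:
  series:
    - [0.061,-0.003,-0.08,0,0,0.06]
    - [0.061,-0.003,-0.08,0,0,0.06]
    - [0.061,-0.003,-0.15,0,0,0.06]
    - [0.061,-0.003,-0.2,0,0,0.06]
    - [0.061,-0.003,-0.232,0,0,0.06]
    - [0.061,-0.003,-0.232,0,0,0.06]
    - [0.061,-0.003,-0.232,0,0,0.06]

```text
time: 5.28
eef_pos: [0.6507, -0.2561, 0.0429]
tcp_rot: [-0.053, 0.999, -0.001, 0.001]
contact_force: [-0.2, -0.1, 0.4]
opening: 0.998
finger_force: 0.0
```

apply_moves:
  series:
    - [0,0,0,0,0,0]
    - [0,0,0,0,0,0]
    - [0,0,0,0,0,0]
    - [0,0,0,0,0,0]
    - [0,0,0,0,0,0]
    - [0,0,0,0,0,0]
  jaw: 0
  squeeze: 70

```text
time: 6.02
eef_pos: [0.6499, -0.2558, 0.0413]
tcp_rot: [-0.053, 0.999, -0.0, 0.0]
contact_force: [-0.3, 1.5, 3.5]
opening: 0.275
finger_force: 69.1
```

```bash
cat > plan.py <<'E'
from h import *
np.set_printoptions(suppress=True,precision=4)
LID=np.array([.6305,.160,.125]);RL=R.from_euler('ZY',[-.167,-np.pi/6])
F=.0413
s=ctrl.get_state();p=s['eef_pos'];q=R.from_quat(s['tcp_rot'])
def lid(): 
    f=RL.inv().apply(p+q.apply([0,0,F])-LID)*1000
    print('foot in lid mm',f,'force lid',RL.inv().apply(s['contact_force']),'tilt err deg',np.degrees((q*(RL*R.from_matrix(np.diag([-1,1,-1]))).inv()).as_rotvec()),'t',s['time'],'q',s['qpos'],s['opening'],s['finger_force'])
def to(y,d,x=0):
    t=LID+RL.apply([x,y,-d+F]);tq=RL*R.from_matrix(np.diag([-1,1,-1]))
    print(y,d,'pos',t,'shift',(t-p)/.8,'turn',np.degrees((tq*q.inv()).as_rotvec())/45)
E
python3 -c "
from plan import *
lid();to(.082,-.06);to(.082,-.02);to(.082,.01);to(-.084,.01)"
```

```text
foot in lid mm [  13.9569 -406.8434 -152.3478] force lid [1.2498 1.3885 3.3411] tilt err deg [ 0.8989 30.0473 15.3019] t 6.025 q [-0.5201  0.5556  1.6256  0.0002  0.9598 -2.1974] 0.2746819702052399 69.12275075912476
0.082 -0.06 pos [0.5942 0.2493 0.2127] shift [-0.0696  0.6314  0.2142] turn [-0.02   -0.6677 -0.34  ]
0.082 -0.02 pos [0.6139 0.246  0.1781] shift [-0.045   0.6273  0.1709] turn [-0.02   -0.6677 -0.34  ]
0.082 0.01 pos [0.6287 0.2435 0.1521] shift [-0.0265  0.6241  0.1385] turn [-0.02   -0.6677 -0.34  ]
-0.084 0.01 pos [0.6011 0.0798 0.1521] shift [-0.061   0.4195  0.1385] turn [-0.02   -0.6677 -0.34  ]
```

apply_moves:
  series:
    - [0,0,0.05,0,0,0]
    - [0,0,0.12,0,0,0]
    - [0,0,0.2,0,0,0]
    - [0,0,0.27,0,0,0]
    - [0,0,0.27,0,0,0]
    - [0,0,0.27,0,0,0]

```text
time: 6.78
eef_pos: [0.6486, -0.2554, 0.254]
tcp_rot: [-0.053, 0.999, 0.001, -0.002]
contact_force: [-0.4, 0.7, -3.8]
opening: 0.27
finger_force: 69.3
```

apply_moves:
  series:
    - [-0.07,0.63,0,-0.02,-0.667,-0.34]
    - [-0.07,0.63,0,-0.02,-0.667,-0.34]
    - [-0.07,0.63,0,-0.02,-0.667,-0.34]
    - [-0.07,0.63,0,-0.02,-0.667,-0.34]
    - [-0.07,0.63,0,-0.02,-0.667,-0.34]
    - [-0.07,0.63,0,-0.02,-0.667,-0.34]
    - [-0.07,0.63,0,-0.02,-0.667,-0.34]
    - [-0.07,0.63,0,-0.02,-0.667,-0.34]
    - [-0.07,0.63,0,-0.02,-0.667,-0.34]
    - [-0.07,0.63,-0.055,-0.02,-0.667,-0.34]
    - [-0.07,0.63,-0.055,-0.02,-0.667,-0.34]
    - [-0.07,0.63,-0.055,-0.02,-0.667,-0.34]
    - [-0.07,0.63,-0.055,-0.02,-0.667,-0.34]

```text
time: 8.4
eef_pos: [0.5947, 0.2477, 0.2146]
tcp_rot: [0.081, 0.962, -0.021, 0.259]
contact_force: [-0.9, 0.4, -2.5]
opening: 0.273
finger_force: 70.0
```

Run:
```python
from plan import *
lid();to(.082,-.02);to(.082,-.004)
im=ctrl.read_camera('wrist')[:,:,::-1];cv2.imwrite('pics/w3.png',im)
im2=ctrl.read_camera('side')[:,:,::-1];cv2.imwrite('pics/s3.png',np.hstack([cv2.resize(im[100:],(400,238)),cv2.resize(im2[180:380,160:400],(286,238))]))
```

```text
foot in lid mm [ 1.6232 80.5937 61.2736] force lid [-2.0343  0.2909 -1.6801] tilt err deg [ 0.0612 -0.0928 -0.042 ] t 8.4 q [ 0.322   0.0773  1.9445 -0.3812  0.6829 -0.8367] 0.27314770688800805 69.98468041419983
0.082 -0.02 pos [0.6139 0.246  0.1781] shift [ 0.0241 -0.0022 -0.0457] turn [-0.0014  0.0021  0.0009]
0.082 -0.004 pos [0.6218 0.2446 0.1642] shift [ 0.0339 -0.0039 -0.063 ] turn [-0.0014  0.0021  0.0009]
```

View pics/s3.png

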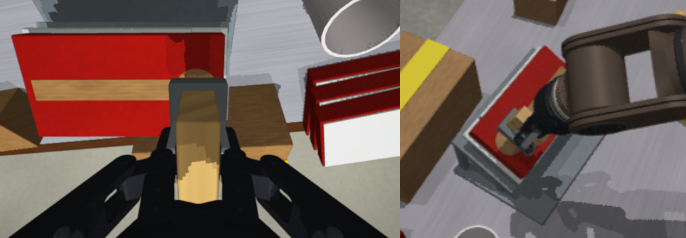

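The left half shows the block held square to the lid with its foot over the tab at about (195,80) in the crop. The side view agrees. I'll check the lid pose in this closer picture and move down near the face.

Run:
```python
from plan import *
c,T=cam('wrist');im=cv2.imread('pics/w3.png').astype(int)
for n,l in (('c--',(-.06,-.11,0)),('c+-',(.06,-.11,0)),('c-+',(-.06,.11,0)),('seam+x',(.012,-.1,0)),('seam-x',(-.012,-.1,0)),('tabtop',(-.024,.08,0))): print(n,proj(c,T,LID+RL.apply(l)))
b,g,r=im[...,0],im[...,1],im[...,2]
red=(r>60)&(g<45);br=(r>90)&(g>60)&(r-b>40)
for y in(-.09,-.05,-.01,.03):
    u=[proj(c,T,LID+RL.apply((x,y,0))) for x in np.linspace(-.075,.075,301)]
    k=[(round(x*1000,1),bool(red[int(round(v)),int(round(w))])) for x,(w,v) in zip(np.linspace(-.075,.075,301),u) if 0<=w<640 and 0<=v<480]
    print(y,[a for a,d in zip(k,k[1:]) if a[1]!=d[1]])
u=[proj(c,T,LID+RL.apply((.03,y,0))) for y in np.linspace(-.13,-.09,81)]
print([(round(y*1000,1)) for y,(w,v) in zip(np.linspace(-.13,-.09,81),u) if 0<=w<640 and red[int(round(v)),int(round(w))]][:1])
```

```text
c-- [ 16.6723 156.178 ]
c+- [ 61.9705 319.2753]
c-+ [360.6374 155.626 ]
seam+x [ 59.7366 260.266 ]
seam-x [ 51.2019 227.8536]
tabtop [313.9956 210.3601]
-0.09 [(np.float64(-62.5), False), (np.float64(-62.0), True), (np.float64(-61.5), False), (np.float64(-13.0), True), (np.float64(12.0), False), (np.float64(57.5), True)]
-0.05 [(np.float64(-62.0), False), (np.float64(-13.0), True), (np.float64(12.0), False), (np.float64(57.5), True)]
-0.01 [(np.float64(-62.5), False), (np.float64(-13.0), True), (np.float64(12.0), False), (np.float64(57.5), True)]
0.03 [(np.float64(-62.5), False), (np.float64(-13.5), True), (np.float64(12.0), False), (np.float64(58.5), True)]
[np.float64(-111.0)]
```

apply_moves:
  series:
    - [0.015,-0.002,-0.03,0,0,0]
    - [0.024,-0.002,-0.046,0,0,0]
    - [0.024,-0.002,-0.046,0,0,0]
    - [0.024,-0.002,-0.046,0,0,0]

```text
time: 9.0
eef_pos: [0.6131, 0.2467, 0.1767]
tcp_rot: [0.081, 0.963, -0.021, 0.258]
contact_force: [0.1, 0.5, -2.1]
opening: 0.271
finger_force: 70.1
```

apply_moves:
  series:
    - [0.0049,-0.0008,-0.0087,0,0,0]
    - [0.0099,-0.0017,-0.0173,0,0,0]
    - [0.0123,-0.0021,-0.0217,0,0,0]
    - [0.0148,-0.0025,-0.026,0,0,0]
    - [0.0148,-0.0025,-0.026,0,0,0]
    - [0.0148,-0.0025,-0.026,0,0,0]

```text
time: 9.75
eef_pos: [0.6244, 0.2445, 0.1553]
tcp_rot: [0.081, 0.963, -0.022, 0.257]
contact_force: [-4.3, -0.3, 1.8]
opening: 0.272
finger_force: 70.8
```

```bash
python3 -c "
from plan import *
lid();to(.082,.01);print(s['wrist_torque'],s['contact_force'])"
```

```text
foot in lid mm [-2.2885 82.3413 -5.0239] force lid [-2.7923 -0.9741  3.6373] tilt err deg [-0.0018  0.0853 -0.0011] t 9.75 q [ 0.2999  0.2056  1.9199 -0.4207  0.5827 -0.8014] 0.27245442592667557 70.79805493354797
0.082 0.01 pos [0.6287 0.2435 0.1521] shift [ 0.0054 -0.0014 -0.004 ] turn [ 0.     -0.0019  0.    ]
[-0.092   0.7269 -0.1857] [-4.3398 -0.2563  1.7538]
```

Estimated depth is about 5 mm, and force and position agree. Pressing 5 mm deeper.

apply_moves:
  series:
    - [0.0015,-0.0003,-0.0027,0,0,0]
    - [0.0031,-0.0005,-0.0054,0,0,0]
    - [0.0031,-0.0005,-0.0054,0,0,0]
    - [0.0031,-0.0005,-0.0054,0,0,0]

```text
time: 10.25
eef_pos: [0.6267, 0.2442, 0.1512]
tcp_rot: [0.081, 0.963, -0.022, 0.257]
contact_force: [-7.3, -1.3, 2.8]
opening: 0.27
finger_force: 71.1
```

```bash
python3 -c "
from plan import *
lid();print(RL.apply([0,-.168,0])/.8, RL.apply([0,-.01,0])/.8,RL.apply([0,0,.03])/.8)"
```

```text
foot in lid mm [-2.3132 82.4102 -9.7971] force lid [-4.6455 -2.5192  5.9594] tilt err deg [ 0.001   0.0897 -0.0071] t 10.25 q [ 0.2982  0.2152  1.9171 -0.4238  0.5759 -0.7988] 0.2696962380059227 71.06126189231873
[-0.0349 -0.2071  0.    ] [-0.0021 -0.0123  0.    ] [-0.0185  0.0031  0.0325]
```

apply_moves:
  series:
    - [-0.0019,-0.0114,0,0,0,0]
    - [-0.0038,-0.0228,0,0,0,0]
    - [-0.0058,-0.0342,0,0,0,0]
    - [-0.0077,-0.0456,0,0,0,0]
    - [-0.0096,-0.057,0,0,0,0]
    - [-0.0115,-0.0684,0,0,0,0]
    - [-0.0134,-0.0798,0,0,0,0]
    - [-0.0154,-0.0912,0,0,0,0]
    - [-0.0173,-0.1026,0,0,0,0]
    - [-0.0192,-0.114,0,0,0,0]
    - [-0.0211,-0.1254,0,0,0,0]
    - [-0.023,-0.1368,0,0,0,0]
    - [-0.025,-0.1482,0,0,0,0]
    - [-0.0269,-0.1596,0,0,0,0]
    - [-0.0288,-0.171,0,0,0,0]
    - [-0.0307,-0.1824,0,0,0,0]
    - [-0.0326,-0.1938,0,0,0,0]
    - [-0.0345,-0.2046,0,0,0,0]
    - [-0.0345,-0.2046,0,0,0,0]
    - [-0.0345,-0.2046,0,0,0,0]

```text
time: 12.75
eef_pos: [0.6012, 0.0805, 0.1529]
tcp_rot: [0.08, 0.962, -0.021, 0.26]
contact_force: [-0.1, 0.2, 5.4]
opening: 0.274
finger_force: 71.1
```

```bash
python3 -c "
from plan import *
lid()
im=ctrl.read_camera('wrist')[100:,:,::-1];cv2.imwrite('pics/w4.png',im)"
```

```text
foot in lid mm [  0.5204 -83.1941  -9.2529] force lid [2.6121 0.1312 4.7794] tilt err deg [-0.0043 -0.2312  0.0384] t 12.75 q [-0.0026  0.0428  2.108  -0.1791  0.4755 -1.2692] 0.2735020405044755 71.06358647346497
```

View pics/w4.png

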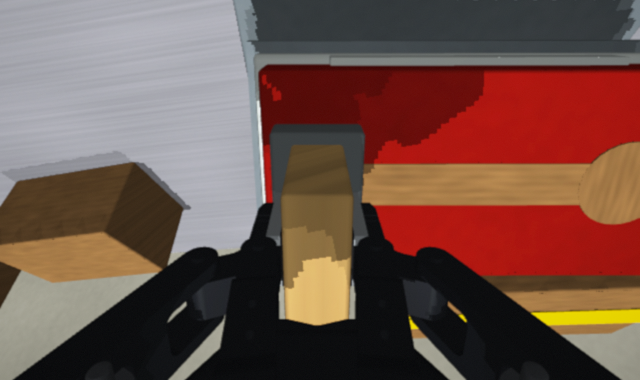

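The stroke is complete: the foot is at the far end at about (318,160), flat on the seam, depth about 9.3 mm. I'll lift off along the normal and refine the mat position from the earlier wrist picture.

apply_moves:
  series:
    - [-0.012,0.002,0.021,0,0,0]
    - [-0.03,0.005,0.053,0,0,0]
    - [-0.055,0.009,0.097,0,0,0]
    - [-0.08,0,0.14,0,0,0]
    - [-0.08,0,0.14,0,0,0]

```text
time: 13.42
eef_pos: [0.5358, 0.0803, 0.2651]
tcp_rot: [0.081, 0.962, -0.022, 0.26]
contact_force: [0.3, -0.3, -2.4]
opening: 0.273
finger_force: 70.4
```

Run:
```python
from plan import *
c=ctrl.get_calibration('wrist');T=np.load('Tw2.npy');g=cv2.imread('pics/w2.png')
m=(g.max(2)<40).astype(np.uint8);n,l,st,ce=cv2.connectedComponentsWithStats(m);k=l[85,180]
P=np.array([onz(c,T,*x,.004)[:2] for x in np.argwhere(l==k)[:,::-1]])*1000
r=cv2.minAreaRect(P.astype(np.float32));print(r)
yaw=.39
M=np.array([r[0][0],r[0][1],0])/1000;tq=R.from_euler('z',yaw)*R.from_matrix(np.diag([-1,1,-1]))
for z in(.12,.0463): 
    t=M+[0,0,z];print(t,(t-p)/.8)
print('turn',np.degrees((tq*q.inv()).as_rotvec())/45,p)
print(s['contact_force'])
```

```text
((499.4862365722656, -382.64691162109375), (108.31705474853516, 88.49024200439453), 22.948694229125977)
[ 0.4995 -0.3826  0.12  ] [-0.0454 -0.5787 -0.1814]
[ 0.4995 -0.3826  0.0463] [-0.0454 -0.5787 -0.2735]
turn [-0.076   0.6753  0.6926] [0.5358 0.0803 0.2651]
[ 0.3358 -0.3013 -2.4132]
```

apply_moves:
  series:
    - [-0.045,-0.579,0,-0.076,0.675,0.693]
    - [-0.045,-0.579,0,-0.076,0.675,0.693]
    - [-0.045,-0.579,0,-0.076,0.675,0.693]
    - [-0.045,-0.579,0,-0.076,0.675,0.693]
    - [-0.045,-0.579,0,-0.076,0.675,0.693]
    - [-0.045,-0.579,0,-0.076,0.675,0.693]
    - [-0.045,-0.579,0,-0.076,0.675,0.693]
    - [-0.045,-0.579,0,-0.076,0.675,0.693]
    - [-0.045,-0.579,-0.06,-0.076,0.675,0.693]
    - [-0.045,-0.579,-0.12,-0.076,0.675,0.693]
    - [-0.045,-0.579,-0.18,-0.076,0.675,0.693]
    - [-0.045,-0.579,-0.2,-0.076,0.675,0.693]
    - [-0.045,-0.579,-0.2,-0.076,0.675,0.693]
    - [-0.045,-0.579,-0.2,-0.076,0.675,0.693]

```text
time: 15.18
eef_pos: [0.5008, -0.3839, 0.105]
tcp_rot: [-0.194, 0.981, -0.002, -0.001]
contact_force: [-0.4, 0.9, -1.8]
opening: 0.274
finger_force: 70.1
```

Run:
```python
from plan import *
t=np.array([.4995,-.3826,.046]);tq=R.from_euler('z',.4)*R.from_matrix(np.diag([-1,1,-1]))
print(p,(t-p)/.8,np.degrees((tq*q.inv()).as_rotvec())/45,s['contact_force'],s['opening'])
cv2.imwrite('pics/w5.png',ctrl.read_camera('wrist')[:,:,::-1])
```

```text
[ 0.5008 -0.3839  0.105 ] [-0.0016  0.0016 -0.0737] [ 0.0061 -0.0014  0.0119] [-0.3646  0.9192 -1.7918] 0.2737315560816277
```

View pics/w5.png

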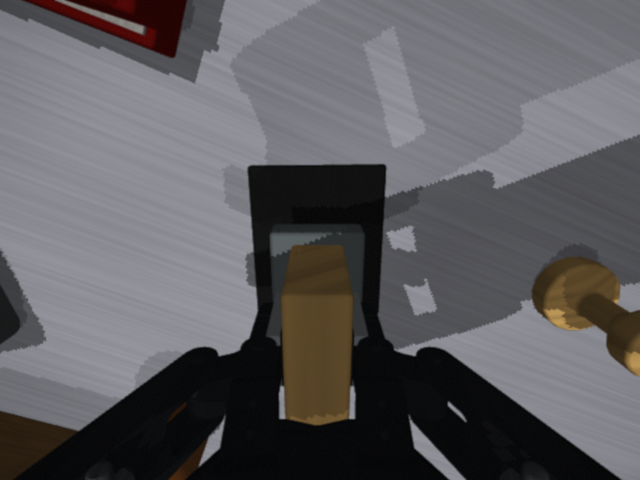

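The block hangs square over the mat (mat edges at columns 250 to 385, foot at 271 to 362). Lowering.

apply_moves:
  series:
    - [-0.0016,0.0016,-0.035,0.006,-0.001,0.012]
    - [-0.0016,0.0016,-0.06,0.006,-0.001,0.012]
    - [-0.0016,0.0016,-0.07,0.006,-0.001,0.012]
    - [-0.0016,0.0016,-0.0735,0.006,-0.001,0.012]
    - [-0.0016,0.0016,-0.0735,0.006,-0.001,0.012]
    - [-0.0016,0.0016,-0.0735,0.006,-0.001,0.012]

```text
time: 15.98
eef_pos: [0.4988, -0.382, 0.0454]
tcp_rot: [-0.199, 0.98, 0.001, -0.001]
contact_force: [-2.7, 1.5, 2.1]
opening: 0.275
finger_force: 70.8
```

apply_moves:
  series:
    - [0,0,0,0,0,0]
    - [0,0,0,0,0,0]
    - [0,0,0,0,0,0]
    - [0,0,0,0,0,0]
    - [0,0,0,0,0,0]
    - [0,0,0,0,0,0]
  jaw: 1

```text
time: 16.73
eef_pos: [0.4982, -0.3814, 0.044]
tcp_rot: [-0.199, 0.98, 0.002, -0.001]
contact_force: [0.6, 0.6, 0.0]
opening: 0.996
finger_force: 0.0
```

apply_moves:
  series:
    - [0,0,0.03,0,0,0]
    - [0,0,0.08,0,0,0]
    - [0,0,0.15,0,0,0]
    - [0,0,0.22,0,0,0]
    - [-0.05,0.03,0.25,0,0,0]
    - [-0.05,0.03,0.25,0,0,0]
    - [-0.05,0.03,0.25,0,0,0]

```text
time: 17.6
eef_pos: [0.4582, -0.3574, 0.2436]
tcp_rot: [-0.199, 0.98, 0.002, -0.001]
contact_force: [-0.8, -0.2, 0.1]
opening: 0.999
finger_force: 0.0
```

Run:
```python
from h import *
a=ctrl.read_camera('wrist')[:,:,::-1];b=ctrl.read_camera('side')[:,:,::-1]
cv2.imwrite('pics/end.png',np.hstack([cv2.resize(x,(400,300)) for x in(a,b)]))
```

```text
(no output)
```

View pics/end.png

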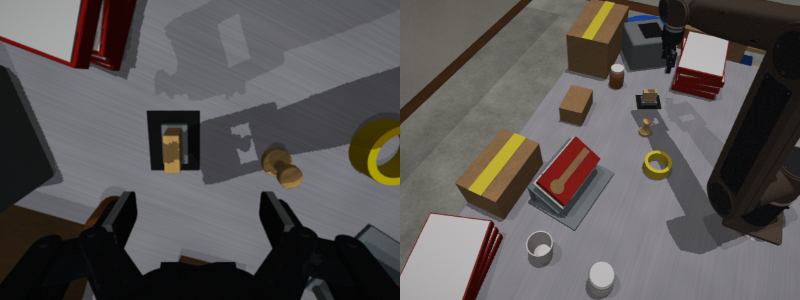

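The block stands upright in the middle of the mat at about (173,145) in the left half. Everything else is where it was, and the gripper is clear.

```bash
python3 -c "
from plant import ctrl
print(ctrl.sign_off())"
```

```text
the job is handed in; nothing more can be done
None
```

The seam was pressed in one stroke from the tab end to the far end, with the bed in about 9–10 mm where I measured it, at the start and end of the stroke; the block now stands released in the middle of the mat, and the job is handed in.

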